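Turn the grooming carousel and hang the pumice wand to dry

ROBOT

A 7-joint arm with a two-finger parallel gripper is mounted at the origin on the work surface. World frame = base frame: x ahead of the robot, y to its left, z up, the work surface at z = 0. Lengths are in mm, angles in rad, forces in N, time in s.
With the tool pointing down it reaches from about 425 to 925 mm from the base axis. Payload 6.8 kg.
Tool frame: the origin (TCP) lies at the very end of the fingers, on their centre line; the grasp point (between the pads) lies r.grasp_offset behind it (r.grasp_offset is the distance from the TCP to the grasp point, in mm); z points along the fingers, y is the line along which they close (so a half turn about z gives the same grasp; the last joint's range is limited). The gripper opens to 85 mm and grips with 20 to 120 N. Pads are 22 mm wide; open, the fingers measure 114 mm over their backs; the gripper's body (76 mm by 85 mm) begins 54 mm behind the grasp point. The pads swing forward as they close: fully open they stand 13 mm farther back than shut.
Start: joints at [-1.364, 0.477, 0.022, 1.555, -0.011, 1.109, -0.083], TCP at [208.994, 641.848, 231.308] pointing down, gripper open.
Joint ranges: [-2.96, 2.96], [-0.34, 2.1], [-1.41, 1.46], [0.24, 2.44], [-1.37, 4.51], [0.17, 1.92], [-2.96, 2.96]. Speed limits (rad/s): [2.39, 2.39, 3.14, 3.14, 3.14, 3.14, 3.14].

INTERFACE

Orientations are given as a 3x3 rotation matrix whose columns are the frame's x, y, z axes.
In Python, from plant import r gives the robot as it stands.
- The arm moves only by the tool carry_out, never from a script. Its argument "series" is a list of rows, each a list of 4 numbers: the shift along the tool's x, y, z normalised to -1 to 1, where 1 is 20 mm, then the turn about the tool's z normalised to -1 to 1, where 1 is 180 degrees. In form: [[dx, dy, dz, yaw], ...]. A call has 1 to 5 rows; each row shifts and turns the commanded pose from where the row before left it, along the tool's axes as they then stand; what a row does not reach is not made up. A row lasts 1/8 s, in which the tool goes at most 62.5 mm and 10.7 degrees, less where a joint would pass 70% of its speed; a pose out of reach is approached as far as the arm can. A call with a number of a shift or a turn outside -1 to 1 is refused whole. A call with a gripper value outside its range is refused whole. "claw" is the gripper command: -1 is fully open, 1 is shut, values between are in proportion, set as the call begins (left out, the last holds). The fingers move at their own pace and stop on an object; "newtons" is the grip in N (left out, the last holds). Time passes only in rows, so rows that do not move let the fingers close. It gives the time, the measured TCP pose, the force, the opening and the grip force at its end, in the units of the state.
- r.get_obs(): the state, without advancing time (a new reading comes with each control period).
- r.get_image(name): name is "scene" or "top" or "wrist"; returns a dict with "color" (420x560x3 uint8, red, green, blue), "fx", "fy", "cx", "cy" (pixels), "eye" and "rotation" of the camera in the world; the wrist camera has in their place "tool_from_camera" (4x4, takes a point from camera to tool coordinates, whose origin is the TCP and whose axes are the flange's). Camera axes: x right, y down, z forward; pixel columns grow to the right and rows downward; lengths in mm; the calibration is good to about 2 mm. A picture is of the moment at which its call begins: read the wrist's pose just before it. There is no depth.
- r.close_job(): hands the job in; it is judged then, once.
Trained networks look in a picture, given as the dict that the camera call returned (one of the last four; its "shot" number tells which), for a name from the list of things; names that differ only in an ending like _2 or _b are one class to them, and where a whole thing is asked for, a point or a joint stands for the part that bears it (a point fixed in the world has none). Each returns a list of dicts, best first, with "conf" (0 to 1); they miss things now and then, are a little off and sometimes report something else, mostly with a low value. They report only what shows in the picture. A call takes as long as a camera call. They do not tell look-alikes from the thing itself.
- r.recognise(picture, target): "point" ([x, y, z] in mm, in world coordinates, good to about 4 mm: the middle of the surface that is visible of it).
- r.silhouettes(picture, target): "region" (420x560 bool, what is visible of it).
The state is a dict: "t": time; "q": joint angles; "joint_velocities": joint speeds; "tau": joint torques, N m; "ee_pos": TCP position; "eef_rot": TCP orientation; "ft_force": force on the tool from outside, world axes, zero at the start; "torque": the same for the moment, N m; "finger_gap": finger opening in mm; "grasp_force": force on a finger pad.
Only numpy, scipy, OpenCV 4.12 (cv2) and the standard library are available. Lean on these libraries where they do the work, as an engineer would, in place of code of your own. Each camera call takes 0.05 s, during which the arm holds its last target. There are 200 camera calls.

TASK

Push the steel carousel round anticlockwise (seen from above) until it comes up against its stop, so that its one empty fork faces the front, then hang the pumice wand in that fork by its neck, stone down. The fork's height in its slot is not known: lower the wand gently until you feel the fork take its weight before you let go, without dropping it or pressing hard on the carousel. Leave the wand hanging still, the carousel at its stop, and the dispenser, trimmer, comb and nail file where they are.

Things in the scene. Friction and masses are not known exactly. Their poses are not given: they have to be found in the camera images.
- rack (a joint): Angle of the carousel's turning rack about its post, rad. 0 = against its stop, the empty fork facing the front of the foot; starts between -1.9 and -0.9 and grows as the rack turns anticlockwise seen from above. Stiff bearing: about 0.2 N m of friction, stays where it is left.
- carousel_foot (a point): Centre of the underside of the carousel's fixed round steel foot (160 mm across, 12 mm thick, a square nose 30 mm wide at its front), on the counter, on the turning axis. Its x axis points from the front of the foot to its back, z up: the empty fork must face along -x. A post 14 mm thick stands on it.
- rack_hub (a point): On the axis, 166 mm up: middle of the rack's hub (26 mm across, cap top 204 mm up). Four level arms stand out at right angles: steel bars 8 mm thick, 157 to 175 mm up, 58 mm long from the axis. Each ends in an upright slotted plate (58 to 62 mm from the axis, 26 mm wide, 126 to 200 mm up), good to push sideways by its edge, that holds a fork pointing outward.
- taken_fork (a point): Seat of the fork opposite the empty one, 161 mm up, 90 mm from the axis. The three taken forks carry a safety razor, a foot rasp (this one) and a stone roller, which are part of the rack, hang down about 90 mm and reach at most 208 mm above the counter.
- empty_fork (a point): Turns with the rack: where, seen from above, the middle of the wand's neck must hang in the empty fork, 90 mm from the axis; -x points outward along the fork, z up. It is 170 mm up, the height of the tines' top with the fork in the middle of its slot; the real fork stands anywhere from 12 mm lower to 12 mm higher (not measured), too tight to move.
- fork_mouth (a point): Turns with the rack: the outer end of the empty fork, 115 mm from the axis, 170 mm up (its real height differs as for empty_fork). Two level tines 6 mm wide, 5 mm thick, 16 mm apart, open outward, 70 to 115 mm from the axis; their last 6 mm are lips rising 6 mm above the tines. The root crossbar (62 to 70 mm from the axis) rises 5 mm above them.
- wand_mid (a point): Centre (half-way up, on the axis, z up) of the loose pumice wand, about 150 g, 146 mm tall, round, standing on its stone. From the bottom: grey stone drum 36 mm across, 40 mm high; steel neck 10 mm across, 56 mm long; cedar handle 30 mm across, 50 mm high, whose flat underside, 23 mm above this point, is to rest on the tines behind the lips.
- wand: The same wand; origin at the centre of the stone's underside, 73 mm below its centre.
- carousel: The whole carousel; origin as carousel_foot.
- dispenser: Bystander: chrome push dispenser, 68 mm across, 163 mm tall, standing; origin at the centre of its underside. Leave alone.
- trimmer: Bystander: black beard trimmer lying down, 145 x 36 x 30 mm, length along its x; origin under its middle. Leave alone.
- comb: Bystander: cedar comb lying flat, 135 x 38 x 6 mm, length along its x; origin under its middle. Leave alone.
- nailfile: Bystander: steel nail file lying flat, 145 x 14 x 6 mm, length along its x; origin under its middle. Leave alone.
There are look-alikes about, which are no part of the job. Of the things shaped like the carousel, the bare steel one is meant.

How it is judged:
By the outcome, as a careful person would: the job done as asked, in the order asked, and still so for the second after the job is handed in, with the robot touching nothing.
It also fails if it takes over 72 s, if anything falls off the work surface, if the arm or the gripper's body presses on something with over 40 N, if the wrist force passes 120 N, or if a joint passes its speed limit or range.

## Working session

There is one attempt and no reset: what is moved stays moved. The work goes in short steps, Python scripts to look and compute and a tool call to move; the robot and the scene stay as the last step left them, time stands still between calls to the robot, and variables do not carry over. Pictures are saved under pics/ and viewed, at most 10 in all, crops included, and the job is handed in when it is done.

Besides the shell and the picture viewer there is one more tool, called after "Call:" by a JSON object that holds its "op" and its "data". carry_out: Moves the arm, as the interface text tells. Scaled input: -1 to 1 covers 20 mm each way for a shift and 180 degrees each way for a turn. Its arguments: {"type":"object","properties":{"series":{"type":"array","items":{"type":"array","items":{"type":"number"}}},"claw":{"type":"number"},"newtons":{"type":"number"}},"required":["series"]}

```bash
mkdir -p pics; ls; cat > h.py <<'E'
import numpy as np, cv2
from plant import r
def save(im,n): cv2.imwrite('pics/'+n+'.png',im['color'][:,:,::-1])
def proj(im,P):
    P=np.atleast_2d(P); c=(P-np.array(im['eye']))@np.array(im['rotation'])
    return np.c_[im['fx']*c[:,0]/c[:,2]+im['cx'],im['fy']*c[:,1]/c[:,2]+im['cy']]
def ray(im,u,v,z):
    d=np.array(im['rotation'])@[(u-im['cx'])/im['fx'],(v-im['cy'])/im['fy'],1]
    e=np.array(im['eye']); return e+d*(z-e[2])/d[2]
E
python3 - <<'E'
from h import *
o=r.get_obs(); print(o['t'],o['ee_pos'],np.round(o['eef_rot'],3),o['ft_force'],r.grasp_offset)
for n in('scene','top'):
    im=r.get_image(n); save(im,n); print(n,np.round(im['eye']),np.round(im['rotation'],2).tolist(),im['fx'])
    for t in('carousel','rack_hub','empty_fork','fork_mouth','taken_fork','wand','wand_mid','dispenser','trimmer','comb','nailfile'):
        print(t,[(np.round(d['point']).tolist(),round(d['conf'],2),np.round(proj(im,d['point'])[0]).tolist()) for d in r.recognise(im,t)[:4]])
a=cv2.imread('pics/scene.png');b=cv2.imread('pics/top.png')
E
```

```text
pics
0.0 [208.8328176  641.26850223 230.29368962] [[-0.951  0.31  -0.   ]
 [ 0.31   0.951 -0.002]
 [-0.    -0.002 -1.   ]] [-0.67105523  0.00701568  0.45938271] 18.700000000000003
scene [1093. -536. 1005.] [[0.73, 0.51, -0.46], [0.68, -0.52, 0.51], [0.01, -0.68, -0.73]] 395.026806634831
carousel [([279.0, 226.0, 118.0], 0.9, [254.0, 151.0]), ([634.0, 72.0, 113.0], 0.88, [301.0, 228.0]), ([825.0, -142.0, 110.0], 0.64, [302.0, 317.0]), ([495.0, 580.0, 174.0], 0.6, [364.0, 121.0])]
rack_hub [([293.0, 216.0, 174.0], 0.79, [254.0, 141.0]), ([631.0, 72.0, 172.0], 0.76, [301.0, 214.0]), ([832.0, -138.0, 178.0], 0.63, [307.0, 304.0]), ([510.0, 574.0, 235.0], 0.58, [369.0, 109.0])]
empty_fork [([512.0, 573.0, 233.0], 0.95, [370.0, 109.0]), ([635.0, 74.0, 173.0], 0.79, [303.0, 214.0]), ([831.0, -140.0, 178.0], 0.69, [307.0, 304.0]), ([291.0, 218.0, 168.0], 0.62, [254.0, 142.0])]
fork_mouth [([288.0, 217.0, 171.0], 0.91, [253.0, 141.0]), ([507.0, 571.0, 232.0], 0.87, [368.0, 109.0]), ([632.0, 76.0, 172.0], 0.73, [302.0, 213.0]), ([830.0, -140.0, 174.0], 0.72, [306.0, 305.0])]
taken_fork [([836.
[... 1287 characters left out ...]
0], 0.8, [225.0, 281.0]), ([818.0, -128.0, 173.0], 0.76, [338.0, 118.0]), ([619.0, 83.0, 175.0], 0.74, [275.0, 173.0]), ([506.0, -296.0, 104.0], 0.18, [384.0, 212.0])]
taken_fork [([487.0, 590.0, 238.0], 0.96, [109.0, 205.0]), ([617.0, 76.0, 177.0], 0.87, [277.0, 173.0]), ([270.0, 233.0, 179.0], 0.85, [225.0, 279.0]), ([819.0, -131.0, 169.0], 0.57, [339.0, 118.0])]
wand [([510.0, -291.0, 108.0], 0.71, [382.0, 211.0])]
wand_mid [([508.0, -294.0, 108.0], 0.47, [383.0, 212.0])]
dispenser [([439.0, 312.0, 124.0], 0.79, [205.0, 227.0])]
trimmer [([698.0, -311.0, 28.0], 0.81, [380.0, 165.0])]
comb [([662.0, 347.0, 9.0], 0.68, [204.0, 170.0])]
nailfile [([445.0, -411.0, 3.0], 0.61, [407.0, 233.0])]
```

```bash
python3 - <<'E'
import cv2
a=cv2.imread('pics/scene.png')[90:360,150:430];b=cv2.imread('pics/top.png')[80:320,80:430]
cv2.imwrite('pics/s1.png',cv2.resize(a,None,fx=2.2,fy=2.2,interpolation=2)[:600,:800])
cv2.imwrite('pics/t1.png',cv2.resize(b,None,fx=2.25,fy=2.25,interpolation=2))
E
```

```text
(no output)
```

View pics/s1.png

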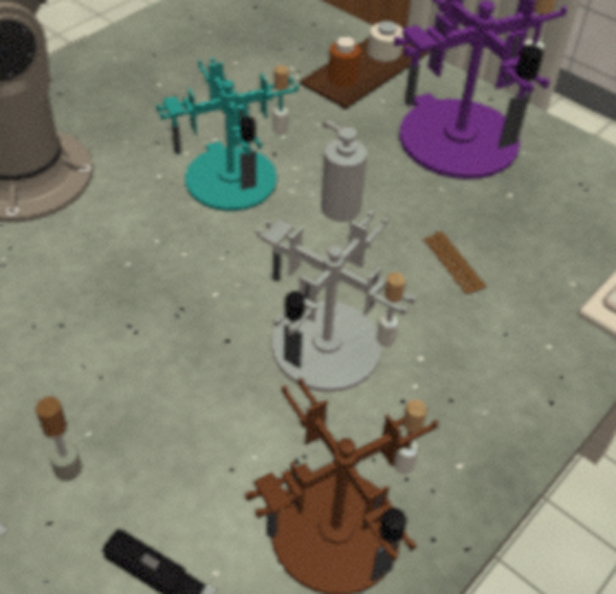

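View pics/t1.png

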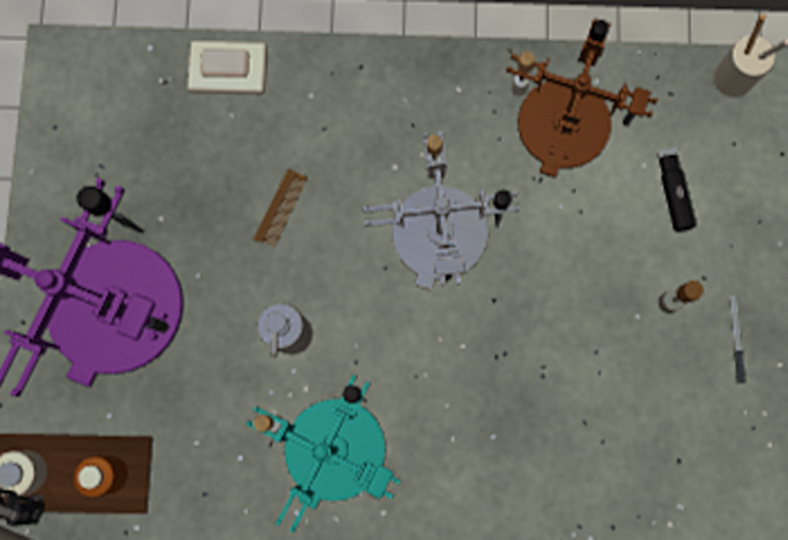

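The steel carousel is in the middle (crop t1 about 441,205). Its empty fork points left (+y, about 380,213) and its nose points down (about 427,282), so it needs roughly 80-90° anticlockwise. The wand is at about (690,290), the teal, purple and brown carousels are look-alikes. I'll go above the steel one to look closer.

Call:
{"op": "carry_out", "data": {"series": [[-1, -0.8, -1, 0], [-1, -0.8, -1, 0], [-1, -0.8, -1, 0], [-1, -0.8, -1, 0], [-1, -0.8, -1, 0]], "claw": 1}}

```text
t: 1.82
ee_pos: [280.0, 533.6, 332.4]
eef_rot: [[-0.951, 0.31, -0.0], [0.31, 0.951, 0.0], [0.0, 0.0, -1.0]]
ft_force: [0.4, 0.2, 0.3]
finger_gap: -0.3
grasp_force: 0.0
```

Call:
{"op": "carry_out", "data": {"series": [[-1, -0.8, -0.7, 0], [-1, -0.8, -0.7, 0], [-1, -0.8, -0.7, 0], [-1, -0.8, -0.7, 0], [-1, -0.8, -0.7, 0]]}}

```text
t: 2.45
ee_pos: [350.3, 426.2, 402.0]
eef_rot: [[-0.951, 0.31, -0.0], [0.31, 0.951, -0.0], [0.0, -0.0, -1.0]]
ft_force: [0.2, 0.4, -1.0]
finger_gap: 0.1
grasp_force: 0.0
```

Call:
{"op": "carry_out", "data": {"series": [[-1, -0.8, 0, 0], [-1, -0.8, 0, 0], [-1, -0.8, 0, 0], [-1, -0.8, 0, 0], [-1, -0.8, 0, 0]]}}

```text
t: 3.08
ee_pos: [420.4, 319.1, 401.5]
eef_rot: [[-0.951, 0.31, -0.0], [0.31, 0.951, 0.0], [0.0, -0.0, -1.0]]
ft_force: [-0.3, 0.7, -0.5]
finger_gap: 0.1
grasp_force: 0.0
```

Call:
{"op": "carry_out", "data": {"series": [[-1, -0.8, 0, 0], [-1, -0.8, 0, 0], [-1, -0.8, 0, 0], [-1, -0.8, 0, 0], [-1, -0.8, 0, 0]]}}

```text
t: 3.7
ee_pos: [490.5, 212.1, 401.5]
eef_rot: [[-0.951, 0.31, -0.0], [0.31, 0.951, 0.0], [0.0, 0.0, -1.0]]
ft_force: [0.5, 0.3, -0.4]
finger_gap: 0.0
grasp_force: 0.0
```

Call:
{"op": "carry_out", "data": {"series": [[-1, -0.8, 0, 0], [-1, -0.8, 0, 0], [-0.5, -0.4, 0, 0], [0, 0, 0, 0], [0, 0, 0, 0]]}}

```text
t: 4.32
ee_pos: [524.9, 161.2, 401.3]
eef_rot: [[-0.951, 0.308, -0.0], [0.308, 0.951, 0.001], [0.001, 0.0, -1.0]]
ft_force: [0.5, -0.3, -0.9]
finger_gap: 0.3
grasp_force: 0.0
```

```bash
cat >> h.py <<'E'
def wim():
    o=r.get_obs(); im=r.get_image('wrist')
    T=np.eye(4); T[:3,:3]=o['eef_rot']; T[:3,3]=o['ee_pos']
    C=T@np.array(im['tool_from_camera']); im['eye']=C[:3,3]; im['rotation']=C[:3,:3]; return o,im
E
python3 - <<'E'
from h import *
o,im=wim(); save(im,'w1'); np.save('w1.npy',{k:im[k] for k in('eye','rotation','fx','fy','cx','cy')},allow_pickle=True)
print(o['t'],o['ee_pos'],o['ft_force'],im['eye'],np.round(im['rotation'],2).tolist(),im['fx'],np.round(im['tool_from_camera'],2).tolist())
for t in('carousel','rack_hub','empty_fork','fork_mouth'):
    print(t,[(np.round(d['point']).tolist(),round(d['conf'],2),np.round(proj(im,d['point'])[0]).tolist()) for d in r.recognise(im,t)[:4]])
E
```

```text
4.325 [524.85115332 161.21368255 401.27470865] [ 0.52270564 -0.32846177 -0.87680851] [461.67223673 183.76997827 544.32122187] [[0.31, 0.92, 0.26], [0.95, -0.3, -0.08], [0.0, 0.27, -0.96]] 365.3449206336532 [[-0.0, -0.96, -0.27, 67.14], [1.0, -0.0, 0.0, 2.03], [-0.0, -0.27, 0.96, -143.01], [0.0, 0.0, 0.0, 1.0]]
carousel [([803.0, -152.0, 11.0], 0.91, [159.0, 371.0]), ([604.0, 77.0, 60.0], 0.84, [242.0, 237.0]), ([484.0, 527.0, 20.0], 0.74, [535.0, 46.0]), ([341.0, 209.0, 62.0], 0.58, [272.0, 5.0])]
rack_hub [([607.0, 73.0, 173.0], 0.63, [228.0, 275.0]), ([351.0, 202.0, 122.0], 0.55, [266.0, 1.0])]
empty_fork [([353.0, 200.0, 120.0], 0.72, [266.0, 4.0]), ([603.0, 73.0, 176.0], 0.66, [227.0, 272.0])]
fork_mouth [([353.0, 202.0, 121.0], 0.8, [267.0, 4.0]), ([602.0, 74.0, 173.0], 0.72, [228.0, 270.0]), ([449.0, 308.0, 125.0], 0.54, [390.0, 64.0])]
```

View pics/w1.png

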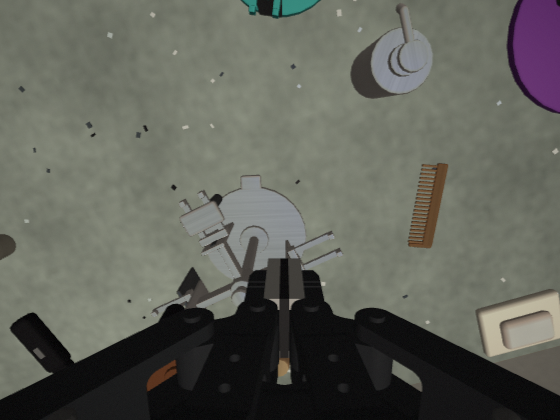

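```bash
python3 - <<'E'
from h import *
from scipy.optimize import least_squares
o,im=wim()
best=[d for d in r.silhouettes(im,'carousel') if d['region'][225,275]][0]['region'].astype(np.uint8)
c=max(cv2.findContours(best,0,1)[0],key=len)[:,0,:]
W=np.array([ray(im,u,v,12.) for u,v in c])[:,:2]
# keep points facing robot side/right, inlier circle R=80
C=np.array([615.,82.])
for _ in range(30):
    d=np.hypot(*(W-C).T); m=abs(d-80)<5
    C=least_squares(lambda p:np.hypot(*(W[m]-p).T)-80,C,loss='soft_l1').x
print('centre',C,m.sum())
an=np.degrees(np.arctan2(*(W-C).T[::-1]))%360
print(np.round(np.c_[an[m]]).astype(int).ravel()[::6])
k=(d>83)&(d<105)
for a,dd,p in sorted(zip(an[k],d[k],map(tuple,c[k])))[::2]: print(round(a),round(dd),p,end='; ')
vis=im['color'][:,:,::-1].copy(); cv2.drawContours(vis,[c[:,None,:]],-1,(0,0,255),1)
t=np.linspace(0,6.28,120)
for q in proj(im,np.c_[C[0]+80*np.cos(t),C[1]+80*np.sin(t),0*t+12]): cv2.circle(vis,tuple(int(x) for x in q),0,(0,255,0),-1)
q=proj(im,[[*C,12],[*C,204]]); print(q)
cv2.imwrite('pics/w2.png',cv2.resize(vis[160:350,130:380],None,fx=3,fy=3,interpolation=cv2.INTER_CUBIC))
for u,v in((332,236),(342,256),(337,246)): print(ray(im,u,v,170.))
E
```

```text
centre [622.71123444  83.11948924] 178
[173 178 185 193 199 254 261 267 272 281 290 299 307 315 332  46  53  60
  70  77  84  91  99 106 114 122 130 137 144 151]
59 83 (np.int32(306), np.int32(248)); 60 86 (np.int32(308), np.int32(247)); 62 89 (np.int32(310), np.int32(246)); 63 91 (np.int32(312), np.int32(245)); 64 94 (np.int32(314), np.int32(244)); 66 97 (np.int32(316), np.int32(243)); 66 100 (np.int32(318), np.int32(243)); 67 84 (np.int32(308), np.int32(241)); 67 86 (np.int32(309), np.int32(241)); 68 87 (np.int32(310), np.int32(240)); 69 90 (np.int32(312), np.int32(239)); 70 93 (np.int32(314), np.int32(238)); 71 96 (np.int32(316), np.int32(237)); 72 98 (np.int32(317), np.int32(236)); 73 101 (np.int32(319), np.int32(235)); 153 84 (np.int32(261), np.int32(183)); 153 87 (np.int32(261), np.int32(181)); 154 90 (np.int32(261), np.int32(179)); 155 93 (np.int32(260), np.int32(177)); 155 96 (np.int32(260), np.int32(175)); 157 97 (np.int32(258), np.int32(174)); 159 97 (np.int32(256), np.int32(174)); 160 97 (np.int32(254), np.int32(174)); 162 95 (np.int32(252), np.int32(175)); 164 95 (np.int3
[... 1623 characters left out ...]
2(254)); 309 102 (np.int32(220), np.int32(287)); 310 99 (np.int32(222), np.int32(286)); 311 96 (np.int32(224), np.int32(285)); 312 92 (np.int32(226), np.int32(284)); 314 89 (np.int32(228), np.int32(283)); 315 88 (np.int32(230), np.int32(283)); 316 83 (np.int32(232), np.int32(281)); 332 85 (np.int32(245), np.int32(286)); 332 87 (np.int32(245), np.int32(287)); 332 100 (np.int32(244), np.int32(294)); 332 101 (np.int32(244), np.int32(295)); 332 92 (np.int32(245), np.int32(290)); 332 83 (np.int32(246), np.int32(285)); [[253.50559712 236.38727558]
 [238.94751222 297.24538403]]
[600.84529432 193.80574902 170.        ]
[626.57689525 197.87198205 170.        ]
[613.60986226 195.82286828 170.        ]
```

View pics/w2.png

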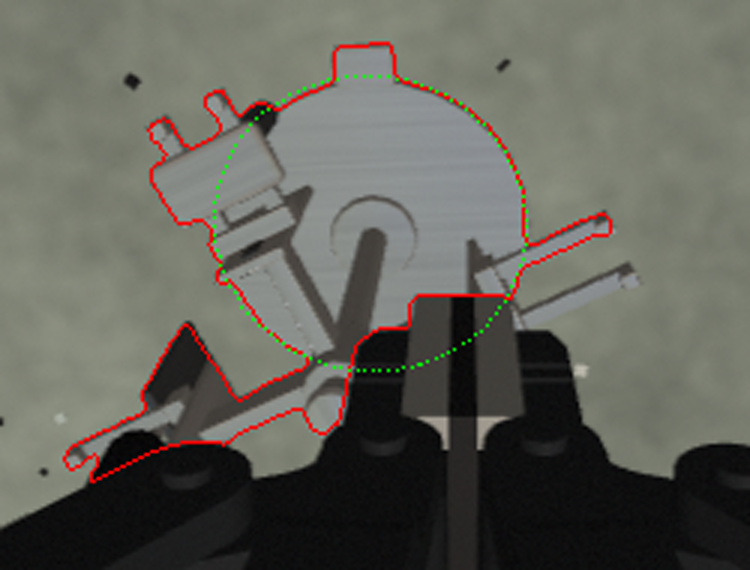

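The foot centre fits at about (622.7, 83.1), and its nose points to 163.4° (crop w2 about 363,60). The fork tips (crop 605,222 and 632,278) give a fork direction of 96.5°, so rack ≈ -1.17 rad. Next, place the closed fingers on the clockwise side of the empty arm's plate.

Call:
{"op": "carry_out", "data": {"series": [[0, 0, 0, -0.045], [0, 0, 0, -0.045], [0, 0, 0, -0.045], [-0.86, -0.25, 0.6, 0], [-0.86, -0.25, 0.6, 0]]}}

```text
t: 5.3
ee_pos: [561.9, 153.7, 376.3]
eef_rot: [[-0.994, -0.107, 0.0], [-0.107, 0.994, -0.0], [-0.0, -0.0, -1.0]]
ft_force: [-0.2, -1.0, -0.5]
finger_gap: -0.0
grasp_force: 0.0
```

Call:
{"op": "carry_out", "data": {"series": [[-0.86, -0.25, 0.6, 0], [-0.86, -0.25, 0.6, 0], [-0.86, -0.25, 0.6, 0], [-0.86, -0.25, 0.6, 0], [-0.86, -0.25, 0.6, 0]]}}

```text
t: 5.92
ee_pos: [650.2, 137.9, 315.5]
eef_rot: [[-0.994, -0.108, -0.001], [-0.108, 0.994, -0.001], [0.001, -0.001, -1.0]]
ft_force: [-0.5, -1.1, 0.7]
finger_gap: 0.1
grasp_force: 0.0
```

Call:
{"op": "carry_out", "data": {"series": [[0, 0, 0.9, 0], [0, 0, 0.9, 0], [0, 0, 0.9, 0], [0, 0, 0.5, 0], [0, 0, 0, 0]]}}

```text
t: 6.55
ee_pos: [648.3, 138.7, 252.5]
eef_rot: [[-0.994, -0.109, -0.001], [-0.109, 0.994, -0.0], [0.001, -0.0, -1.0]]
ft_force: [-0.2, 0.2, 0.1]
finger_gap: -0.2
grasp_force: 0.0
```

Call:
{"op": "carry_out", "data": {"series": [[0, 0, 1, 0], [0, 0, 1, 0], [0, 0, 1, 0], [0, 0, 1, 0], [0, 0, 0.85, 0]]}}

```text
t: 7.18
ee_pos: [648.6, 138.5, 154.7]
eef_rot: [[-0.994, -0.109, -0.001], [-0.109, 0.994, -0.0], [0.001, -0.0, -1.0]]
ft_force: [-0.7, 0.7, 0.1]
finger_gap: -0.2
grasp_force: 0.0
```

Call:
{"op": "carry_out", "data": {"series": [[0.2, 0, 0, 0], [0.2, 0, 0, 0], [0.24, 0.095, 0, -0.0278], [0.24, 0.095, 0, -0.0278], [0.24, 0.095, 0, -0.0278]]}}

```text
t: 7.8
ee_pos: [627.5, 140.7, 158.0]
eef_rot: [[-0.931, -0.365, 0.005], [-0.365, 0.931, 0.001], [-0.005, -0.001, -1.0]]
ft_force: [-0.2, 0.1, 2.9]
finger_gap: -0.3
grasp_force: 0.0
```

Call:
{"op": "carry_out", "data": {"series": [[0.24, 0.095, 0, -0.0278], [0.24, 0.095, 0, -0.0278], [0.24, 0.095, 0, -0.0278], [0.24, 0.095, 0, -0.0278], [0, 0, 0, 0]]}}

```text
t: 8.43
ee_pos: [606.3, 138.8, 158.1]
eef_rot: [[-0.752, -0.66, 0.003], [-0.66, 0.752, 0.002], [-0.004, -0.001, -1.0]]
ft_force: [0.7, 1.8, 3.2]
finger_gap: 0.2
grasp_force: 0.0
```

```bash
python3 - <<'E'
from h import *
o,im=wim(); print(o['t'],o['ee_pos'],o['ft_force'],o['torque'])
s=r.get_image('scene')
a=np.hstack([cv2.resize(im['color'],(400,300)),cv2.resize(s['color'][150:270,220:380],(400,300))])
cv2.imwrite('pics/p1.png',a[:,:,::-1])
E
```

```text
8.425 [606.33197716 138.79445462 158.06425775] [0.66154786 1.78833558 3.24661706] [ 0.39640196 -0.09753249 -0.02227534]
```

View pics/p1.png

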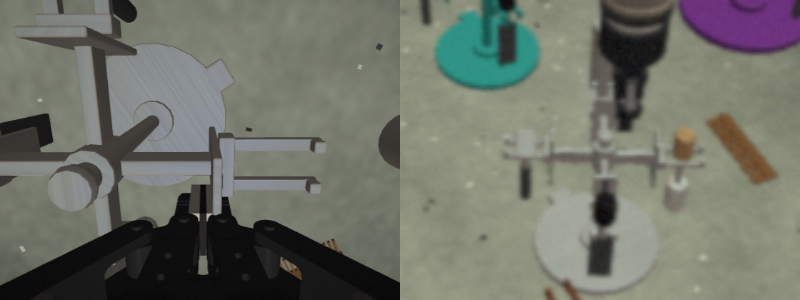

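The wrist view shows the rack arm level in the picture (hub 75,185, plate 217,170), so the rack is following the tool (~131°) with the finger beside the plate. A small upward force means the tip rubs on something, so I'll lift it a bit and carry on.

Call:
{"op": "carry_out", "data": {"series": [[0, 0, -0.2, 0], [0, 0, -0.2, 0], [0.24, 0.095, 0, -0.0278], [0.24, 0.095, 0, -0.0278], [0, 0, 0, 0]]}}

```text
t: 9.15
ee_pos: [595.8, 133.5, 164.5]
eef_rot: [[-0.626, -0.779, -0.0], [-0.779, 0.626, -0.0], [0.0, -0.0, -1.0]]
ft_force: [1.2, 1.3, 1.1]
finger_gap: 0.3
grasp_force: 0.6
```

Call:
{"op": "carry_out", "data": {"series": [[0.24, 0.095, 0, -0.0278], [0.24, 0.095, 0, -0.0278], [0.24, 0.095, 0, -0.0278], [0, 0, 0, 0], [0, 0, 0, 0]]}}

```text
t: 9.78
ee_pos: [582.9, 124.8, 164.1]
eef_rot: [[-0.404, -0.915, -0.001], [-0.915, 0.404, -0.001], [0.001, 0.001, -1.0]]
ft_force: [0.5, 1.0, -0.0]
finger_gap: 0.3
grasp_force: 0.4
```

Call:
{"op": "carry_out", "data": {"series": [[0.12, 0.05, 0, -0.0139], [0.12, 0.05, 0, -0.0139], [0, 0, 0, 0]]}}

```text
t: 10.15
ee_pos: [579.5, 121.7, 164.1]
eef_rot: [[-0.322, -0.947, -0.0], [-0.947, 0.322, 0.0], [-0.0, 0.0, -1.0]]
ft_force: [2.3, 2.4, -1.2]
finger_gap: 0.3
grasp_force: 1.2
```

Call:
{"op": "carry_out", "data": {"series": [[0.1, 0.04, 0, -0.011], [0.1, 0, 0, 0], [0, 0, 0, 0]]}}

```text
t: 10.52
ee_pos: [577.4, 118.9, 164.2]
eef_rot: [[-0.287, -0.958, 0.0], [-0.958, 0.287, 0.001], [-0.001, 0.0, -1.0]]
ft_force: [2.5, 4.2, -3.0]
finger_gap: 0.3
grasp_force: 2.7
```

Call:
{"op": "carry_out", "data": {"series": [[0.1, 0, 0, 0], [0, 0, 0, 0]]}}

```text
t: 10.78
ee_pos: [577.4, 118.9, 164.3]
eef_rot: [[-0.286, -0.958, 0.002], [-0.958, 0.286, 0.003], [-0.004, -0.001, -1.0]]
ft_force: [6.3, 8.0, -6.6]
finger_gap: 0.2
grasp_force: 4.9
```

Force climbs to about 10 N without any advance, so it is at the stop. Back off sideways, then lift and look.

Call:
{"op": "carry_out", "data": {"series": [[-0.4, 0, 0, 0], [-0.6, 0, 0, 0], [-0.5, 0.2, 0, 0], [0, 0, -0.5, 0], [0, 0, -1, 0]]}}

```text
t: 11.4
ee_pos: [581.0, 145.5, 194.4]
eef_rot: [[-0.287, -0.958, -0.002], [-0.958, 0.287, -0.001], [0.001, 0.001, -1.0]]
ft_force: [0.5, 0.0, -0.1]
finger_gap: -0.2
grasp_force: 0.0
```

Call:
{"op": "carry_out", "data": {"series": [[0, 0, -1, 0], [0, 0, -1, 0], [-0.4, 1, -1, 0], [-0.4, 1, -1, 0], [-0.4, 1, -1, 0]]}}

```text
t: 12.02
ee_pos: [530.5, 185.9, 295.7]
eef_rot: [[-0.288, -0.958, 0.0], [-0.958, 0.288, -0.0], [-0.0, -0.001, -1.0]]
ft_force: [0.4, 0.3, -0.1]
finger_gap: -0.2
grasp_force: 0.0
```

Call:
{"op": "carry_out", "data": {"series": [[-1, 1, -1, 0], [-1, 1, -1, 0], [0, 1, -1, 0], [0, 1, 0, 0], [0, 0, 0, 0]]}}

```text
t: 12.65
ee_pos: [464.6, 247.5, 354.1]
eef_rot: [[-0.286, -0.958, -0.0], [-0.958, 0.286, -0.0], [0.0, 0.0, -1.0]]
ft_force: [-0.4, -0.5, -0.1]
finger_gap: -0.2
grasp_force: 0.0
```

```bash
python3 - <<'E'
from h import *
o,im=wim(); save(im,'w3'); np.save('w3.npy',im,allow_pickle=True)
print(o['t'],o['ee_pos'],o['ft_force'])
C=np.array([622.7,83.1]); vis=im['color'][:,:,::-1].copy()
t=np.linspace(0,6.28,200)
for q in proj(im,np.c_[C[0]+80*np.cos(t),C[1]+80*np.sin(t),0*t+12]): cv2.circle(vis,tuple(int(x) for x in q),0,(0,255,0),-1)
n=np.radians(163.4); n=np.array([np.cos(n),np.sin(n)])
q=proj(im,[[*C,204],[*(C+90*n),170],[*(C+115*n),170],[*(C+95*n),12]])
for p in q: cv2.drawMarker(vis,tuple(int(round(x)) for x in p),(0,0,255),0,6)
print(np.round(q))
cv2.imwrite('pics/w3m.png',cv2.resize(vis,(800,600),interpolation=cv2.INTER_CUBIC))
E
```

```text
12.65 [464.59247085 247.48092653 354.06703084] [-0.38606991 -0.5332834  -0.07537026]
[[ 16.  47.]
 [154.  54.]
 [184.  54.]
 [201.  73.]]
```

View pics/w3m.png

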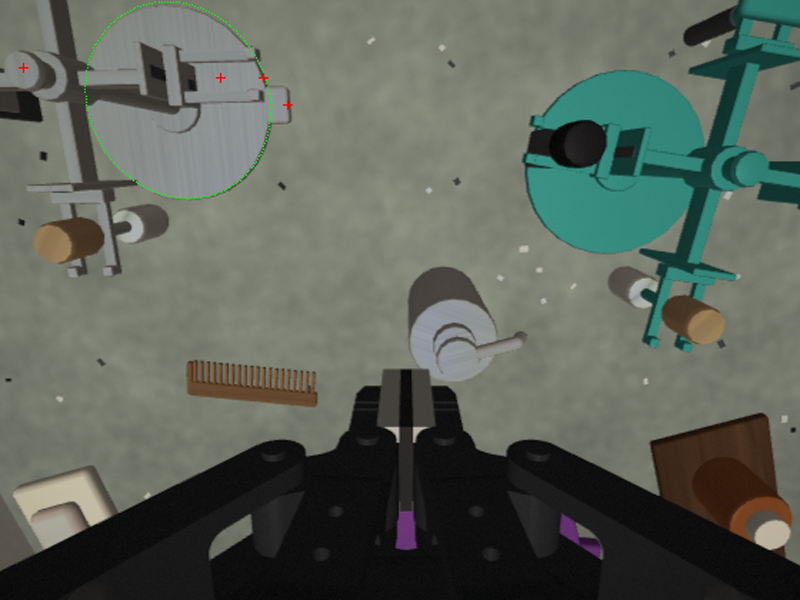

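Call:
{"op": "carry_out", "data": {"series": [[0.6, -1, 0, 0], [0.6, -1, 0, 0], [0.6, -1, 0, 0], [0.6, -1, 0, 0], [0.6, -1, 0, 0]]}}

```text
t: 13.32
ee_pos: [545.4, 159.3, 353.1]
eef_rot: [[-0.289, -0.957, -0.001], [-0.957, 0.289, -0.001], [0.002, 0.001, -1.0]]
ft_force: [0.9, 0.0, 0.3]
finger_gap: 0.2
grasp_force: 0.0
```

Call:
{"op": "carry_out", "data": {"series": [[0, -0.6, 0, 0], [0, 0, 0, 0], [0, 0, 0, 0]]}}

```text
t: 13.7
ee_pos: [555.5, 158.7, 354.0]
eef_rot: [[-0.286, -0.958, -0.001], [-0.958, 0.286, 0.0], [0.0, 0.001, -1.0]]
ft_force: [-0.6, -0.1, 0.9]
finger_gap: -0.1
grasp_force: 0.0
```

```bash
python3 - <<'E'
from h import *
o,im=wim(); save(im,'w4'); np.save('w4.npy',im,allow_pickle=True)
print(o['t'],o['ee_pos'],o['ft_force'])
C=np.array([622.7,83.1]); S=4
n=np.radians(163.4); n=np.array([np.cos(n),np.sin(n)]); s=np.array([-n[1],n[0]])
P=lambda a,b,z:[*(C+a*n+b*s),z]
u0,v0=np.round(proj(im,P(95,0,165))[0]).astype(int)-[95,70]; u0=max(u0,0);v0=max(v0,0)
vis=cv2.resize(im['color'][v0:v0+145,u0:u0+195,::-1],None,fx=S,fy=S,interpolation=cv2.INTER_CUBIC)
for z,c in((158,(0,0,255)),(170,(0,255,0)),(182,(255,0,0))):
    for b in(8,14,-8,-14):
        q=(proj(im,[P(70,b,z),P(115,b,z)])-[u0,v0]+.5)*S
        cv2.line(vis,*[tuple(int(round(x)) for x in p) for p in q],c,1)
t=np.linspace(0,6.28,300)
for q in proj(im,np.c_[C[0]+80*np.cos(t),C[1]+80*np.sin(t),0*t+12]): cv2.circle(vis,tuple(int(x) for x in (q-[u0,v0]+.5)*S),1,(0,255,255),-1)
q=(proj(im,[P(60,13,200),P(60,-13,200)])-[u0,v0]+.5)*S
cv2.line(vis,*[tuple(int(round(x)) for x in p) for p in q],(255,0,255),1)
print(u0,v0); cv2.imwrite('pics/w4m.png',vis)
E
```

```text
13.7 [555.53635144 158.69989461 353.95399498] [-0.61342833 -0.08030551  0.88741016]
200 57
```

View pics/w4m.png

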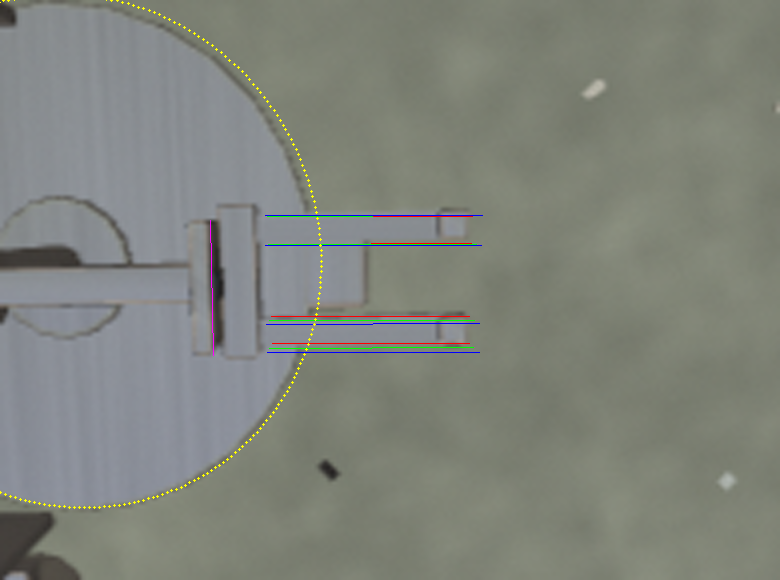

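The overlay shows the fork's tines at 208–240 and 313–345 (crop w4m), nearly on the predicted line. The fork's apparent width suggests a high setting (~180). I'll check it against the wand later. Checking the wrist joint, then on to the wand.

```bash
python3 -c "
from h import *
print(np.round(r.get_obs()['q'],2))"
```

```text
[-0.43  0.22  0.06  1.64 -0.01  1.28  2.48]
```

Call:
{"op": "carry_out", "data": {"series": [[0, 0, 0, -0.0556], [0, 0, 0, -0.0556], [0, 0, 0, -0.0556], [0, 0, 0, -0.0556]]}}

```text
t: 14.25
ee_pos: [554.3, 159.7, 346.1]
eef_rot: [[0.303, -0.953, -0.015], [-0.953, -0.303, -0.016], [0.011, 0.019, -1.0]]
ft_force: [0.7, 0.2, -3.0]
finger_gap: 0.1
grasp_force: 0.0
```

```bash
python3 -c "
from h import *
print(np.round(r.get_obs()['q'],2))"
```

```text
[-0.06  0.27 -0.42  1.61  0.12  1.31  2.95]
```

Wrist joint near its limit that way, so I'll turn the other way round (clockwise).

Call:
{"op": "carry_out", "data": {"series": [[0, 0, 0, 0.0556], [0, 0, 0, 0.0556], [0, 0, 0, 0.0556], [0, 0, 0, 0.0556], [0, 0, 0, 0.0556]]}}

```text
t: 14.88
ee_pos: [554.3, 159.1, 345.5]
eef_rot: [[-0.542, -0.84, -0.016], [-0.84, 0.542, -0.015], [0.022, 0.005, -1.0]]
ft_force: [0.5, -0.5, -0.1]
finger_gap: -0.0
grasp_force: 0.0
```

Call:
{"op": "carry_out", "data": {"series": [[0, 0, 0, 0.0556], [0, 0, 0, 0.0556], [0, 0, 0, 0.0556], [0, 0, 0, 0.0556], [0, 0, 0, 0.0556]]}}

```text
t: 15.5
ee_pos: [554.3, 159.1, 345.5]
eef_rot: [[-0.992, -0.124, -0.016], [-0.124, 0.992, -0.015], [0.018, -0.013, -1.0]]
ft_force: [-0.3, -0.3, -0.1]
finger_gap: 0.1
grasp_force: 0.0
```

Call:
{"op": "carry_out", "data": {"series": [[0, 0, 0, 0.0556], [0, 0, 0, 0.0556], [0, 0, 0, 0.0556], [0, 0, 0, 0.0556], [0, 0, 0, 0.0556]]}}

```text
t: 16.12
ee_pos: [554.3, 159.1, 345.5]
eef_rot: [[-0.732, 0.681, -0.016], [0.681, 0.732, -0.015], [0.001, -0.022, -1.0]]
ft_force: [-0.7, -0.4, 0.4]
finger_gap: -0.2
grasp_force: 0.0
```

```bash
python3 -c "
from h import *
print(np.round(r.get_obs()['q'],2))"
```

```text
[-0.35  0.24 -0.06  1.63  0.02  1.29  0.41]
```

Call:
{"op": "carry_out", "data": {"series": [[0, 0, 0, 0.0569], [0, 0, 0, 0.0569], [0, 0, 0, 0.0569], [0, 0, 0, 0.0569], [0, 0, 0, 0.0569]]}}

```text
t: 16.75
ee_pos: [554.3, 159.2, 345.5]
eef_rot: [[0.072, 0.997, -0.016], [0.997, -0.072, -0.015], [-0.016, -0.015, -1.0]]
ft_force: [-0.3, -0.3, 0.4]
finger_gap: -0.1
grasp_force: 0.0
```

Call:
{"op": "carry_out", "data": {"series": [[0, 0, 0, 0.0569], [0, 0, 0, 0.0569], [0, 0, 0, 0.0569], [0, 0, 0, 0.0569], [0, 0, 0, 0.0569]]}}

```text
t: 17.38
ee_pos: [554.3, 159.2, 345.5]
eef_rot: [[0.822, 0.569, -0.016], [0.569, -0.822, -0.015], [-0.022, 0.003, -1.0]]
ft_force: [0.3, 0.0, -0.1]
finger_gap: -0.0
grasp_force: 0.0
```

Call:
{"op": "carry_out", "data": {"series": [[0, 0, 0, 0.0569], [0, 0, 0, 0.0569], [0, 0, 0, 0.0569], [0, 0, 0, 0.0569], [0, 0, 0, 0.0569]], "claw": -1}}

```text
t: 18.0
ee_pos: [554.3, 159.2, 345.5]
eef_rot: [[0.959, -0.285, -0.016], [-0.285, -0.958, -0.015], [-0.011, 0.019, -1.0]]
ft_force: [0.4, 0.3, 0.1]
finger_gap: 85.0
grasp_force: 0.0
```

Call:
{"op": "carry_out", "data": {"series": [[0, 1, 0, 0], [0, 1, 0, 0], [0, 1, 0, 0], [0, 1, 0, 0], [0, 1, 0, 0]]}}

```text
t: 18.62
ee_pos: [526.4, 60.7, 347.5]
eef_rot: [[0.96, -0.28, -0.016], [-0.281, -0.96, -0.015], [-0.011, 0.019, -1.0]]
ft_force: [0.5, 0.2, -0.0]
finger_gap: 85.2
grasp_force: 0.0
```

Call:
{"op": "carry_out", "data": {"series": [[0, 1, 0, 0], [0, 1, 0, 0], [0, 1, 0, 0], [0, 1, 0, 0], [0, 1, 0, 0]]}}

```text
t: 19.25
ee_pos: [498.4, -34.9, 349.3]
eef_rot: [[0.96, -0.28, -0.016], [-0.28, -0.96, -0.015], [-0.011, 0.019, -1.0]]
ft_force: [0.8, 0.1, -0.1]
finger_gap: 85.6
grasp_force: 0.0
```

Call:
{"op": "carry_out", "data": {"series": [[0, 1, 0, 0], [0, 1, 0, 0], [0, 1, 0, 0], [0, 1, 0, 0], [0, 1, 0, 0]]}}

```text
t: 19.88
ee_pos: [470.3, -130.8, 351.2]
eef_rot: [[0.96, -0.28, -0.016], [-0.281, -0.96, -0.015], [-0.011, 0.019, -1.0]]
ft_force: [-0.5, -0.6, -0.3]
finger_gap: 85.3
grasp_force: 0.0
```

Call:
{"op": "carry_out", "data": {"series": [[0, 1, 0, 0], [0, 1, 0, 0], [0, 1, 0, 0], [0, 1, 0, 0], [0, 1, 0, 0]]}}

```text
t: 20.5
ee_pos: [442.2, -226.8, 353.1]
eef_rot: [[0.96, -0.28, -0.016], [-0.281, -0.96, -0.015], [-0.011, 0.019, -1.0]]
ft_force: [0.2, -0.3, 0.4]
finger_gap: 85.1
grasp_force: 0.0
```

Call:
{"op": "carry_out", "data": {"series": [[0, 1, 0, 0], [0, 1, 0, 0], [0, 1, 0, 0], [0, 0, 0, 0], [0, 0, 0, 0]]}}

```text
t: 21.12
ee_pos: [426.1, -282.5, 354.1]
eef_rot: [[0.96, -0.28, -0.016], [-0.28, -0.96, -0.015], [-0.011, 0.019, -1.0]]
ft_force: [-0.7, -0.2, -0.8]
finger_gap: 85.5
grasp_force: 0.0
```

```bash
python3 - <<'E'
from h import *
o,im=wim(); save(im,'w5'); np.save('w5.npy',im,allow_pickle=True)
print(o['t'],o['q'].round(2),o['ee_pos'],np.round(o['eef_rot'],3).tolist())
for d in r.recognise(im,'wand')[:2]: print(d, proj(im,d['point']))
m=r.silhouettes(im,'wand')[0]; g=m['region'].astype(np.uint8); vis=im['color'][:,:,::-1].copy()
c=max(cv2.findContours(g,0,1)[0],key=len); cv2.drawContours(vis,[c],-1,(0,0,255),1)
print(m['conf'],cv2.boundingRect(c))
x,y,w,h=cv2.boundingRect(c); x0,y0=max(x-40,0),max(y-40,0)
t=np.linspace(0,6.28,60)
cv2.imwrite('pics/w5m.png',cv2.resize(vis[y0:y0+150,x0:x0+200],None,fx=4,fy=4,interpolation=cv2.INTER_CUBIC)); print(x0,y0)
E
```

```text
21.125 [-0.13  0.1   0.64  1.8  -0.04  1.26 -1.33] [ 426.08547123 -282.53194119  354.11299485] [[0.96, -0.28, -0.016], [-0.28, -0.96, -0.015], [-0.011, 0.019, -1.0]]
{'point': [510.8, -298.7, 146.4], 'conf': 0.98} [[273.22915607  90.66578503]]
0.6 (253, 70, 33, 37)
213 30
```

View pics/w5m.png

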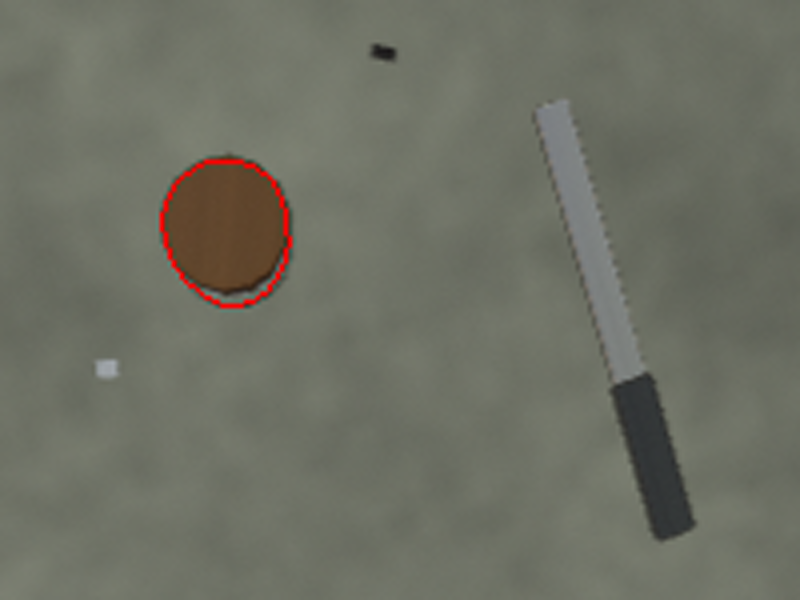

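```bash
python3 - <<'E'
from h import *
im=np.load('w5.npy',allow_pickle=True).item()
p=ray(im,268.9,85.3,146.); print(p)
o=r.get_obs(); R=np.array(o['eef_rot'])
for b in((0,0),(2.06,-.78)):
    t=p-R@[*b,0]; t[2]=112; print(t, R.T@(t-o['ee_pos'])/20)
E
```

```text
[ 516.32089695 -296.26662626  146.        ]
[ 516.32089695 -296.26662626  112.        ] [ 4.65341618 -0.81390779 12.04361211]
[ 514.12539969 -296.44082031  112.        ] [ 4.55043765 -0.77494395 12.04551443]
```

The wand's handle shows as a brown disc centred at crop (226,223), with the nail file well to the right, so the way down is clear.

Call:
{"op": "carry_out", "data": {"series": [[0.92, -0.158, 0.6, 0], [0.92, -0.158, 0.6, 0], [0.92, -0.158, 0.6, 0], [0.92, -0.158, 0.6, 0], [0.92, -0.158, 0.6, 0]]}}

```text
t: 21.9
ee_pos: [518.7, -293.9, 292.3]
eef_rot: [[0.96, -0.279, -0.016], [-0.279, -0.96, -0.015], [-0.011, 0.019, -1.0]]
ft_force: [0.5, -0.1, 0.4]
finger_gap: 85.4
grasp_force: 0.0
```

Call:
{"op": "carry_out", "data": {"series": [[0, 0, 1, 0], [0, 0, 1, 0], [0, 0, 1, 0], [0, 0, 1, 0], [0, 0, 0, 0]]}}

```text
t: 22.52
ee_pos: [515.8, -294.7, 211.5]
eef_rot: [[0.96, -0.279, -0.019], [-0.279, -0.96, -0.014], [-0.014, 0.019, -1.0]]
ft_force: [-0.3, 0.0, -0.6]
finger_gap: 85.5
grasp_force: 0.0
```

Call:
{"op": "carry_out", "data": {"series": [[0, 0, 1, 0], [0, 0, 1, 0], [0, 0, 1, 0], [0, 0, 1, 0], [0, 0, 1, 0]]}}

```text
t: 23.15
ee_pos: [515.8, -297.4, 113.1]
eef_rot: [[0.96, -0.28, -0.014], [-0.28, -0.96, -0.016], [-0.009, 0.019, -1.0]]
ft_force: [0.1, 0.4, 0.6]
finger_gap: 85.3
grasp_force: 0.0
```

Call:
{"op": "carry_out", "data": {"series": [[0, 0, 0, 0], [0, 0, 0, 0], [0, 0, 0, 0], [0, 0, 0, 0], [0, 0, 0, 0]], "claw": 1, "newtons": 25}}

```text
t: 23.78
ee_pos: [515.6, -297.7, 114.0]
eef_rot: [[0.96, -0.28, -0.014], [-0.28, -0.96, -0.016], [-0.009, 0.019, -1.0]]
ft_force: [-0.5, 1.0, 6.3]
finger_gap: 29.3
grasp_force: 24.8
```

Call:
{"op": "carry_out", "data": {"series": [[0, 0, -0.5, 0], [0, 0, -1, 0], [0, 0, -1, 0], [0, 0, -1, 0], [0, 0, -1, 0]]}}

```text
t: 24.4
ee_pos: [515.8, -296.0, 203.7]
eef_rot: [[0.96, -0.28, -0.017], [-0.281, -0.96, -0.015], [-0.012, 0.019, -1.0]]
ft_force: [0.2, 0.3, -2.3]
finger_gap: 29.3
grasp_force: 25.1
```

Call:
{"op": "carry_out", "data": {"series": [[0, 0, -0.8, 0], [-0.1, -0.3, 0, 0], [-0.3, -0.7, 0, 0], [-0.38, -1, 0, 0], [-0.38, -1, 0, 0]]}}

```text
t: 25.02
ee_pos: [510.2, -229.6, 216.9]
eef_rot: [[0.96, -0.279, -0.018], [-0.28, -0.96, -0.014], [-0.013, 0.019, -1.0]]
ft_force: [0.1, 0.9, -1.8]
finger_gap: 29.3
grasp_force: 25.0
```

Call:
{"op": "carry_out", "data": {"series": [[-0.38, -1, 0, 0], [-0.38, -1, 0, 0], [-0.38, -1, 0, 0], [-0.38, -1, 0, 0], [-0.38, -1, 0, 0]]}}

```text
t: 25.65
ee_pos: [501.5, -123.1, 215.5]
eef_rot: [[0.96, -0.279, -0.018], [-0.279, -0.96, -0.015], [-0.013, 0.019, -1.0]]
ft_force: [-0.4, 0.4, -1.3]
finger_gap: 29.1
grasp_force: 25.0
```

Call:
{"op": "carry_out", "data": {"series": [[-0.38, -1, 0, 0], [-0.38, -1, 0, 0], [-0.38, -1, 0, 0], [-0.38, -1, 0, 0], [-0.38, -1, 0, 0]]}}

```text
t: 26.28
ee_pos: [492.8, -16.8, 214.1]
eef_rot: [[0.96, -0.279, -0.018], [-0.279, -0.96, -0.015], [-0.013, 0.02, -1.0]]
ft_force: [0.6, -0.2, -1.1]
finger_gap: 29.4
grasp_force: 25.0
```

Call:
{"op": "carry_out", "data": {"series": [[-0.38, -1, 0, 0], [-0.38, -1, 0, 0], [-0.38, -1, 0, 0], [-0.38, -1, 0, 0], [-0.38, -1, 0, 0]]}}

```text
t: 26.9
ee_pos: [484.2, 89.6, 212.6]
eef_rot: [[0.96, -0.279, -0.018], [-0.279, -0.96, -0.016], [-0.013, 0.02, -1.0]]
ft_force: [0.7, -0.2, -2.2]
finger_gap: 29.1
grasp_force: 25.0
```

Call:
{"op": "carry_out", "data": {"series": [[-0.33, -0.86, -0.1, 0], [-0.33, -0.86, -0.1, 0], [0, 0, 0, 0], [0, 0, 0, 0]]}}

```text
t: 27.4
ee_pos: [482.5, 124.2, 216.8]
eef_rot: [[0.96, -0.281, -0.017], [-0.281, -0.96, -0.016], [-0.011, 0.02, -1.0]]
ft_force: [0.5, -0.4, -2.0]
finger_gap: 29.1
grasp_force: 25.1
```

```bash
python3 - <<'E'
from h import *
o,im=wim(); save(im,'w6'); np.save('w6.npy',im,allow_pickle=True)
print(o['t'],o['ee_pos'],o['ft_force'],o['finger_gap'])
vis=cv2.resize(im['color'][:,:,::-1],None,fx=800/560,fy=800/560,interpolation=cv2.INTER_CUBIC)
cv2.imwrite('pics/w6m.png',vis)
E
```

```text
27.4 [482.52516513 124.24858367 216.78039634] [ 0.50260912 -0.4194151  -2.02686659] 29.11597161155419
```

View pics/w6m.png

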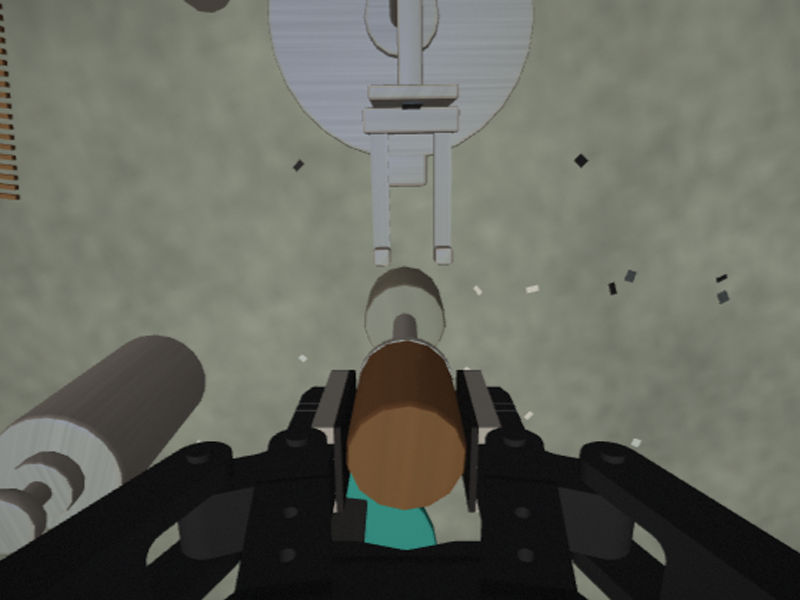

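```bash
python3 - <<'E'
from h import *
im=np.load('w6.npy',allow_pickle=True).item(); k=560/800
o=r.get_obs(); R=np.array(o['eef_rot']); t=np.array(o['ee_pos'])
f=lambda u,v,z:(R.T@(ray(im,u*k,v*k,z)-t)).round(1)
print('handle top',f(406.5,457,t[2]+32),f(348,457,t[2]+32),f(466,457,t[2]+32))
print('handle bottom front',f(404,342,t[2]-18))
print('stone top?',f(404.5,285,t[2]-18-146+50))
for z in(158,170,182): print(z,'mid tip',f(412.7,263,z+6),'tineL',f(372.5,200,z),'tineR',f(451.5,200,z), 'crossbar inner', f(411,133,z),'plate top L/R',f(368,92,200),f(458,92,200))
E
```

```text
handle top [  0.6  -2.2 -32.1] [  0.8 -16.2 -32.3] [  0.4  12.1 -31.8]
handle bottom front [12.1 -3.  17.8]
stone top? [  8.5  -3.1 113.9]
158 mid tip [31.6  0.2 52.5] tineL [ 54.8 -15.   57.9] tineR [54.7 14.9 58.5] crossbar inner [78.8 -0.5 57.9] plate top L/R [ 87.8 -13.1  15.6] [87.9 12.4 16.1]
170 mid tip [33.9  0.  40.5] tineL [ 55.6 -14.3  45.9] tineR [55.6 13.9 46.5] crossbar inner [78.3 -0.6 45.9] plate top L/R [ 87.8 -13.1  15.6] [87.9 12.4 16.1]
182 mid tip [36.3 -0.1 28.4] tineL [ 56.5 -13.5  33.9] tineR [56.5 12.8 34.5] crossbar inner [77.7 -0.8 33.9] plate top L/R [ 87.8 -13.1  15.6] [87.9 12.4 16.1]
```

The fork's midline is at about x=412 and the wand's neck at about x=404.5, so about 2.4 mm to the right and 59 mm inward to the seat. Entering slowly.

Call:
{"op": "carry_out", "data": {"series": [[0, 0.12, 0, 0], [0.35, 0, 0, 0], [0.35, 0, 0, 0], [0.35, 0, 0, 0], [0.3, 0, 0, 0]]}}

```text
t: 28.08
ee_pos: [508.6, 114.8, 216.7]
eef_rot: [[0.96, -0.28, -0.016], [-0.281, -0.96, -0.016], [-0.011, 0.019, -1.0]]
ft_force: [-0.1, 0.2, -1.5]
finger_gap: 29.3
grasp_force: 25.1
```

Call:
{"op": "carry_out", "data": {"series": [[0.2, 0, 0, 0], [0.2, 0, 0, 0], [0.2, 0, 0, 0], [0.2, 0, 0, 0], [0, 0, 0, 0]]}}

```text
t: 28.7
ee_pos: [523.6, 110.4, 216.6]
eef_rot: [[0.96, -0.281, -0.016], [-0.281, -0.96, -0.015], [-0.011, 0.019, -1.0]]
ft_force: [-0.4, -0.2, -2.3]
finger_gap: 29.2
grasp_force: 25.1
```

Call:
{"op": "carry_out", "data": {"series": [[0.2, 0, 0, 0], [0.2, 0, 0, 0], [0.2, 0, 0, 0], [0.2, 0, 0, 0], [0, 0, 0, 0]]}}

```text
t: 29.32
ee_pos: [539.0, 105.9, 216.4]
eef_rot: [[0.96, -0.281, -0.016], [-0.281, -0.96, -0.016], [-0.011, 0.019, -1.0]]
ft_force: [-0.9, -1.1, -1.6]
finger_gap: 29.5
grasp_force: 25.1
```

```bash
python3 - <<'E'
from h import *
o,im=wim(); save(im,'w7'); print(o['t'],o['ee_pos'],o['ft_force'])
s=r.get_image('scene'); 
a=cv2.resize(im['color'][130:390,150:410],(450,450),interpolation=cv2.INTER_CUBIC)
b=cv2.resize(s['color'][150:270,225:315],(338,450),interpolation=cv2.INTER_CUBIC)
cv2.imwrite('pics/w7m.png',np.hstack([a,b])[:,:,::-1])
E
```

```text
29.325 [539.03039285 105.88027275 216.38485778] [-0.85001286 -1.08487649 -1.56793915]
```

View pics/w7m.png

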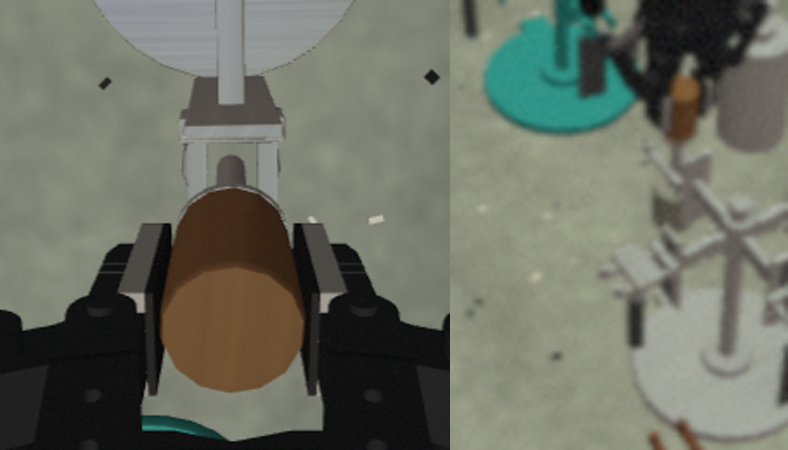

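The neck sits midway between the tines (neck x≈231, inner tine edges 207 and 257), and there is no side force. Lowering gently.

Call:
{"op": "carry_out", "data": {"series": [[0, 0, 0.15, 0], [0, 0, 0.15, 0], [0, 0, 0.15, 0], [0, 0, 0.1, 0], [0, 0, 0, 0]]}}

```text
t: 30.05
ee_pos: [538.4, 105.9, 205.2]
eef_rot: [[0.96, -0.28, -0.016], [-0.28, -0.96, -0.016], [-0.011, 0.02, -1.0]]
ft_force: [-0.3, -0.3, -2.4]
finger_gap: 29.5
grasp_force: 25.1
```

Call:
{"op": "carry_out", "data": {"series": [[0, 0, 0.05, 0], [0, 0, 0.05, 0], [0, 0, 0.05, 0], [0, 0, 0, 0]]}}

```text
t: 30.55
ee_pos: [538.4, 105.9, 202.3]
eef_rot: [[0.96, -0.28, -0.016], [-0.281, -0.96, -0.015], [-0.011, 0.019, -1.0]]
ft_force: [-0.9, -0.1, -1.6]
finger_gap: 28.8
grasp_force: 25.1
```

Call:
{"op": "carry_out", "data": {"series": [[0, 0, 0.05, 0], [0, 0, 0.05, 0], [0, 0, 0.05, 0], [0, 0, 0, 0]]}}

```text
t: 31.05
ee_pos: [538.4, 105.8, 199.3]
eef_rot: [[0.96, -0.28, -0.016], [-0.281, -0.96, -0.015], [-0.011, 0.019, -1.0]]
ft_force: [0.3, -0.0, -2.6]
finger_gap: 29.1
grasp_force: 25.1
```

Call:
{"op": "carry_out", "data": {"series": [[0, 0, 0.05, 0], [0, 0, 0.05, 0], [0, 0, 0.05, 0], [0, 0, 0, 0]]}}

```text
t: 31.55
ee_pos: [538.3, 105.7, 196.3]
eef_rot: [[0.96, -0.28, -0.016], [-0.281, -0.96, -0.015], [-0.011, 0.019, -1.0]]
ft_force: [0.5, 0.7, -1.6]
finger_gap: 29.0
grasp_force: 25.1
```

Call:
{"op": "carry_out", "data": {"series": [[0, 0, 0.05, 0], [0, 0, 0.05, 0], [0, 0, 0.05, 0], [0, 0, 0, 0]]}}

```text
t: 32.05
ee_pos: [538.3, 105.7, 193.3]
eef_rot: [[0.96, -0.28, -0.016], [-0.281, -0.96, -0.015], [-0.011, 0.019, -1.0]]
ft_force: [0.2, -0.1, -2.1]
finger_gap: 29.1
grasp_force: 25.1
```

Underside now at ~175. Finer from here.

Call:
{"op": "carry_out", "data": {"series": [[0, 0, 0.05, 0], [0, 0, 0.05, 0], [0, 0, 0, 0]]}}

```text
t: 32.42
ee_pos: [538.2, 105.7, 191.3]
eef_rot: [[0.96, -0.28, -0.016], [-0.281, -0.96, -0.015], [-0.011, 0.019, -1.0]]
ft_force: [1.1, -0.4, -1.7]
finger_gap: 29.1
grasp_force: 25.1
```

Call:
{"op": "carry_out", "data": {"series": [[0, 0, 0.05, 0], [0, 0, 0.05, 0], [0, 0, 0, 0]]}}

```text
t: 32.8
ee_pos: [538.2, 105.7, 189.3]
eef_rot: [[0.96, -0.28, -0.016], [-0.28, -0.96, -0.015], [-0.011, 0.019, -1.0]]
ft_force: [0.0, 1.0, -2.2]
finger_gap: 29.6
grasp_force: 25.1
```

Call:
{"op": "carry_out", "data": {"series": [[0, 0, 0.05, 0], [0, 0, 0.05, 0], [0, 0, 0, 0]]}}

```text
t: 33.17
ee_pos: [538.5, 105.7, 188.3]
eef_rot: [[0.96, -0.28, -0.016], [-0.281, -0.96, -0.015], [-0.011, 0.019, -1.0]]
ft_force: [-2.7, 0.7, 5.8]
finger_gap: 29.3
grasp_force: 26.0
```

Call:
{"op": "carry_out", "data": {"series": [[0, 0, 0.05, 0], [0, 0, 0, 0], [0, 0, 0, 0]]}}

```text
t: 33.55
ee_pos: [538.7, 105.9, 188.1]
eef_rot: [[0.96, -0.28, -0.015], [-0.281, -0.96, -0.014], [-0.011, 0.018, -1.0]]
ft_force: [-5.1, -0.5, 11.9]
finger_gap: 29.5
grasp_force: 26.7
```

Call:
{"op": "carry_out", "data": {"series": [[0, 0, 0.05, 0], [0, 0, 0, 0], [0, 0, 0, 0]]}}

```text
t: 33.92
ee_pos: [538.9, 106.2, 188.1]
eef_rot: [[0.96, -0.28, -0.015], [-0.281, -0.96, -0.013], [-0.01, 0.017, -1.0]]
ft_force: [-7.0, 0.1, 19.3]
finger_gap: 29.2
grasp_force: 27.3
```

The fork has taken the weight (underside ≈170). I overshot slightly, so I'm easing back the press before releasing.

Call:
{"op": "carry_out", "data": {"series": [[0, 0, -0.12, 0], [0, 0, 0, 0], [0, 0, 0, 0]]}}

```text
t: 34.3
ee_pos: [538.6, 105.7, 188.2]
eef_rot: [[0.96, -0.28, -0.015], [-0.281, -0.96, -0.015], [-0.011, 0.019, -1.0]]
ft_force: [-0.7, -0.2, 6.0]
finger_gap: 29.3
grasp_force: 25.9
```

Call:
{"op": "carry_out", "data": {"series": [[0, 0, -0.04, 0], [0, 0, 0, 0], [0, 0, 0, 0]], "newtons": 20}}

```text
t: 34.67
ee_pos: [538.2, 105.6, 188.4]
eef_rot: [[0.96, -0.28, -0.016], [-0.28, -0.96, -0.016], [-0.011, 0.02, -1.0]]
ft_force: [0.0, 0.7, -1.5]
finger_gap: 29.0
grasp_force: 25.2
```

Call:
{"op": "carry_out", "data": {"series": [[0, 0, 0.025, 0], [0, 0, 0, 0], [0, 0, 0, 0]]}}

```text
t: 35.05
ee_pos: [538.3, 105.6, 188.3]
eef_rot: [[0.96, -0.28, -0.016], [-0.281, -0.96, -0.015], [-0.011, 0.019, -1.0]]
ft_force: [-0.4, 0.1, 3.9]
finger_gap: 28.9
grasp_force: 25.7
```

Weight is on the fork, with light pressure. Release.

Call:
{"op": "carry_out", "data": {"series": [[0, 0, 0, 0], [0, 0, 0, 0], [0, 0, 0, 0], [0, 0, 0, 0], [0, 0, 0, 0]], "claw": -0.5}}

```text
t: 35.67
ee_pos: [538.3, 105.7, 188.1]
eef_rot: [[0.96, -0.28, -0.016], [-0.28, -0.96, -0.015], [-0.011, 0.019, -1.0]]
ft_force: [-0.8, -0.5, -0.2]
finger_gap: 64.3
grasp_force: 0.0
```

Call:
{"op": "carry_out", "data": {"series": [[0, 0, -0.4, 0], [0, 0, -0.6, 0], [0, 0, -1, 0], [0, 0, -1, 0], [0, 0, -1, 0]]}}

```text
t: 36.3
ee_pos: [539.8, 106.9, 269.8]
eef_rot: [[0.96, -0.28, -0.015], [-0.281, -0.96, -0.015], [-0.01, 0.019, -1.0]]
ft_force: [-0.3, 0.4, 0.2]
finger_gap: 64.0
grasp_force: 0.0
```

Call:
{"op": "carry_out", "data": {"series": [[-1, 0, -1, 0], [-1, 0, -1, 0], [-1, 0, -0.5, 0], [-1, 0, 0, 0], [0, 0, 0, 0]]}}

```text
t: 36.92
ee_pos: [463.0, 130.5, 320.1]
eef_rot: [[0.96, -0.279, -0.015], [-0.279, -0.96, -0.014], [-0.011, 0.017, -1.0]]
ft_force: [0.2, -0.3, -0.0]
finger_gap: 64.3
grasp_force: 0.0
```

```bash
python3 - <<'E'
from h import *
o,im=wim(); save(im,'w8'); print(o['t'],o['ee_pos'],o['ft_force'])
for nm,i in(('wrist',im),('scene',r.get_image('scene')),('top',r.get_image('top'))):
    save(i,'end_'+nm)
    for d in r.recognise(i,'wand')[:3]: print(nm,np.round(d['point']),round(d['conf'],2))
    for m in r.silhouettes(i,'wand')[:1]: print(cv2.boundingRect(m['region'].astype(np.uint8)))
print('handle top expected px',proj(im,[[538.3,105.6,220]]))
R=o['eef_rot']
# brown handle disc in wrist picture
hsv=cv2.cvtColor(im['color'],cv2.COLOR_RGB2HSV); q=proj(im,[[538.3,105.6,220]])[0].astype(int)
k=cv2.inRange(hsv,(5,90,40),(20,255,255)); k[:, :q[0]-50]=0;k[:,q[0]+50:]=0
n,l,st,ce=cv2.connectedComponentsWithStats(k); j=1+np.argmax(st[1:,4]); print(st[j],ce[j])
E
```

```text
36.925 [462.96415996 130.52983079 320.06761914] [ 0.15755975 -0.25158668 -0.01591494]
wrist [535. 108. 221.] 0.87
(263, 70, 45, 49)
scene [546. 100. 191.] 0.71
(279, 178, 12, 37)
(242, 142, 68, 46)
handle top expected px [[289.39158276  94.12284478]]
[ 263   69   46   49 1718] [285.7677532   93.37892899]
```

```bash
python3 - <<'E'
from h import *
from scipy.optimize import least_squares
# refit in the last wrist picture: foot centre, nose, hub
im=np.load('w6.npy',allow_pickle=True).item(); k=.7
g=lambda u,v,z: ray(im,u*k,v*k,z)[:2]
ang=lambda a:np.degrees(np.arctan2(a[1],a[0]))%360
tip,root=g(412.9,257,174),g(411,135,171); print('fork dir',ang(tip-root))
pl=[g(368,92,200),g(458,92,200)]; e=pl[0]-pl[1]; print('plate normal',(ang(e)+90)%180, (ang(e)))
n1,n2=g(391,185,12),g(424,185,12); print('nose end edge dir',(ang(n1-n2)+90)%180)
n3,n4=g(427,182,12),g(427,157,12); print('nose side dir',ang(n3-n4))
im4=np.load('w4.npy',allow_pickle=True).item()
g=lambda x,y,z: ray(im4,200+x/4-.5,57+y/4-.5,z)[:2]
print('w4 fork',ang((g(452,225,176)+g(452,330,176))/2-(g(270,228,171)+g(270,332,171))/2),'nose end',(ang(g(367,245,12)-g(366,303,12))+90)%180)
E
```

```text
fork dir 164.65465401006605
plate normal 163.77786683187423 73.77786683187425
nose end edge dir 163.60582164676515
nose side dir 164.32934831553914
w4 fork 164.3705757545984 nose end 162.62690328575178
```

```bash
python3 -c "
from h import *
print(r.close_job())"
```

```text
the job is handed in; nothing more can be done
None
```

The job is handed in: the steel carousel was pushed to its stop and the wand hung by its neck in the front fork and let go. While feeling for the fork I overshot and pressed on it with about 20 N for a moment before easing off. I checked the end position only from the networks' readings, not by viewing a final picture.

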